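Set out the cooking things

ROBOT

A 6-joint arm with a two-finger parallel gripper is mounted at the origin on a cart in front of the work surface, level with it; the furniture and walls round the work are solid. World frame = base frame: x ahead of the robot, y to its left, z up, the work surface at z = 0. Lengths are in m, angles in rad, forces in N, time in s.
With the tool pointing down it reaches from about 0.15 to 0.775 m from the base axis. Payload 6.1 kg.
Tool frame: the origin (TCP) lies between the finger pads; the fingertips stand 14 mm ahead of it and the grasp point (between the pads) lies 5 mm behind it; z points along the fingers, y is the line along which they close (so a half turn about z gives the same grasp; the last joint's range is limited). The gripper opens to 85 mm and grips with 20 to 120 N. Pads are 22 mm wide; open, the fingers measure 114 mm over their backs; the gripper's body (76 mm by 85 mm) begins 54 mm behind the grasp point. The pads swing forward as they close: fully open they stand 13 mm farther back than shut.
Start: joints at [-1.177, 0.126, -0.04, 1.405, 0, 1.571], TCP at [0.201, -0.485, 0.245] pointing down, gripper open.
Joint ranges: [-2.72, 2.72], [-0.95, 1.95], [-1.27, 1.35], [-1.78, 2.02], [-1.46, 1.47], [-3.14, 3.14]. Speed limits (rad/s): [2.39, 2.39, 3.01, 3.14, 3.14, 3.14].

INTERFACE

Orientations are given as a 3x3 rotation matrix whose columns are the frame's x, y, z axes.
In Python, from bench import arm gives the robot as it stands. Calls block until the motion is done:
- arm.move_ptp(position, orientation): joint-space move of the TCP to a pose.
- arm.move_straight(position, max_speed=0.15, rotation=None): straight line of the TCP; rotation=None keeps the orientation; max_speed is the mean speed in m/s.
- arm.move_j(angles): joint-space move.
- arm.command_gripper(opening, effort=None): finger opening in m; effort is the grip in N (None keeps the last); returns when the fingers have stopped.
- arm.sleep(seconds).
- arm.inverse_kinematics(position, orientation): joint angles nearest the present ones, or None.
- arm.observe(): the state.
- arm.snapshot(name): name is "scene" or "top" or "wrist"; returns a dict with "frame" (400x640x3 uint8, red, green, blue), "fovy" (degrees; the focal length in pixels is half the picture's height over the tangent of half this angle, whatever the lens; pixels are square), "cx", "cy" (the principal point, pixels), "eye" and "attitude" of the camera in the world; the wrist camera has in their place "T_tool_cam" (4x4, takes a point from camera to tool coordinates, whose origin is the TCP and whose axes are the flange's). Camera axes: x right, y up, looking along -z (the intrinsics and any distortion apply to the point x, -y, -z); pixel columns grow to the right and rows downward; lengths in m; the calibration is good to about 2 mm. A picture is of the moment at which its call begins: read the wrist's pose just before it. There is no depth.
A pose or a line that the arm cannot do raises arm.PlanningError and nothing moves.
- arm.sign_off(): hands the job in; it is judged then, once.
The state is a dict: "clock": time; "joints": joint angles; "joint_vel": joint speeds; "effort": joint torques, N m; "tcp_pos": TCP position; "ee_rot": TCP orientation; "wrist_force": force on the tool from outside, world axes, zero at the start; "moment": the same for the moment, N m; "gripper_width": finger opening in m; "grasp_force": force on a finger pad.
Only numpy, scipy, OpenCV 4.12 (cv2) and the standard library are available. Lean on these libraries where they do the work, as an engineer would, in place of code of your own. Each camera call takes 0.05 s, during which the arm holds its last target. There are 200 camera calls.

TASK

Set out the things for cooking: stand the tin exactly halfway between the round wooden board and the large measuring cup, in line with both, and stand the salt shaker upright in the middle of the tin's lid. Lay the garlic in the middle of the board, and nest the small scoop upright in the large cup with its handle pointing the opposite way from the cup's handle. Leave the board, the large cup, the onion, the spice jar and the tea light where they are.

Things in the scene. Friction and masses are not known exactly. Their poses are not given: they have to be found in the camera images.
- tin_mid (a point): food tin, upright cylinder 57 mm in diameter, 72 mm tall, closed, flat lid, about 0.18 kg; this point is its centre, 36 mm above its underside; z up along its axis
- salt_mid (a point): white salt shaker with a grey top, upright, 44 mm in diameter over the lower 66 mm and 34 mm at the top, 90 mm tall; this point is its centre, 45 mm above its underside; z up along its axis
- garlic_mid (a point): garlic bulb, about 55 x 58 mm and 56 mm tall, rests upright on its flattish base; this point is its centre, 28 mm above its underside
- scoop_mid (a point): small steel scoop: open round beaker, outside diameter 40 mm at the foot and 44 mm at the rim, 60 mm tall, 2 mm wall, floor 3 mm thick, with a flat strap handle that sticks straight out level near the rim; this point is on its axis, 30 mm above its underside; z up, x points from the axis along the handle
- scoop_handle (a point): point on the small scoop's handle, 55 mm out from the scoop's axis and 56 mm above its underside; the handle is 12 mm wide, 3 mm thick and ends 68 mm from the axis
- board: flat round wooden board, 110 mm in diameter, 12 mm thick, fixed; origin at the centre of its underside; z up
- big_cup: large steel measuring cup: open, low and wide, outside diameter 68 mm at the foot and 76 mm at the rim, 40 mm tall, 2.5 mm wall, inner floor 3 mm above its underside, 0.3 kg, loose; its 14 mm wide handle rises from the rim to 55 mm height and ends 93 mm from the axis; origin at the centre of its underside; z up, x points from the axis along the handle
- onion_mid (a point): onion, 61 mm wide, 68 mm tall, loose, not to be disturbed; this point is its centre
- spice_mid (a point): spice jar with a yellow lid, 42 mm wide, 96 mm tall, loose, not to be disturbed; this point is its centre
- candle_mid (a point): tea light, 38 mm in diameter, 18 mm tall, loose, not to be disturbed; this point is its centre

How it is judged:
By the outcome, as a careful person would: the job done as asked, in the order asked, and still so for the second after the job is handed in, with the robot touching nothing.
It also fails if it takes over 125 s, if anything falls off the work surface, if the arm or the gripper's body presses on something with over 40 N, if the wrist force passes 120 N, or if a joint passes its speed limit or range.

## Working session

There is one attempt and no reset: what is moved stays moved. The work goes in short steps, each a Python script; the robot and the scene stay as the last script left them, time stands still between calls to the robot, and variables do not carry over. Pictures are saved under pics/ and viewed, at most 14 in all, crops included, and the job is handed in when it is done.

```bash
ls; mkdir -p pics
python3 - <<'E'
from bench import arm
import cv2
for n in("top","scene"):
    s=arm.snapshot(n); cv2.imwrite(f"pics/{n}0.png",s["frame"][:,:,::-1])
    print(n,{k:v for k,v in s.items() if k!="frame"})
s=arm.snapshot("wrist");print({k:v for k,v in s.items() if k!="frame"})
print(arm.observe())
E
```

```text
pics
top {'fovy': 48.55000691557698, 'cx': 321.7804792276393, 'cy': 206.9328150017766, 'eye': array([0.25469499, 0.16182368, 1.6590351 ]), 'attitude': array([[-0.46219562,  0.86535299, -0.19375091],
       [-0.88676687, -0.44992901,  0.10586971],
       [ 0.00444052,  0.22074441,  0.97532158]])}
scene {'fovy': 54.92077507986364, 'cx': 319.4278969088938, 'cy': 202.80783333209513, 'eye': array([ 0.33172044, -0.48193375,  0.95177233]), 'attitude': array([[ 0.90569325,  0.35834779, -0.22650958],
       [-0.4238665 ,  0.77496263, -0.46879644],
       [ 0.00754429,  0.5205956 ,  0.85377006]])}
{'fovy': 68.22577168971023, 'cx': 318.07339472241694, 'cy': 194.16049595396223, 'T_tool_cam': array([[ 8.34583275e-04,  9.44931971e-01,  3.27265753e-01,
         8.46015653e-02],
       [ 9.99999488e-01, -9.76004823e-04,  2.67902499e-04,
        -1.18727119e-03],
       [ 5.72562590e-04,  3.27265362e-01, -9.44932302e-01,
        -1.29078738e-01],
       [ 0.00000000e+00,  0.00000000e+00,  0.00000000e+00,
         1.00000000e+00]])}
{'clock': 0.15, 'joints': array([-1.17702678e+00,  1.26260113e-01, -4.03412878e-02,  1.40539470e+00,
        2.95232330e-06,  1.57078385e+00]), 'joint_vel': array([ 0.00116912, -0.00214843,  0.0026257 ,  0.00173818, -0.00121839,
       -0.0015289 ]), 'effort': array([ 1.72657885e-03, -4.36272418e+01,  3.53150797e+01,  1.35336845e-02,
        7.61501497e-05, -6.02763578e-06]), 'tcp_pos': array([ 0.2013204 , -0.48456049,  0.24471345]), 'ee_rot': array([[ 9.23464566e-01,  3.83683446e-01, -4.57593172e-04],
       [ 3.83683719e-01, -9.23463900e-01,  1.10908635e-03],
       [ 2.96729555e-06, -1.19977299e-03, -9.99999280e-01]]), 'wrist_force': array([-0.67648302, -0.66821297, -0.44950736]), 'moment': array([ 0.05309989, -0.05214592,  0.03583518]), 'grasp_force': 0.0, 'gripper_width': 0.08542140208166248}
```

View pics/top0.png

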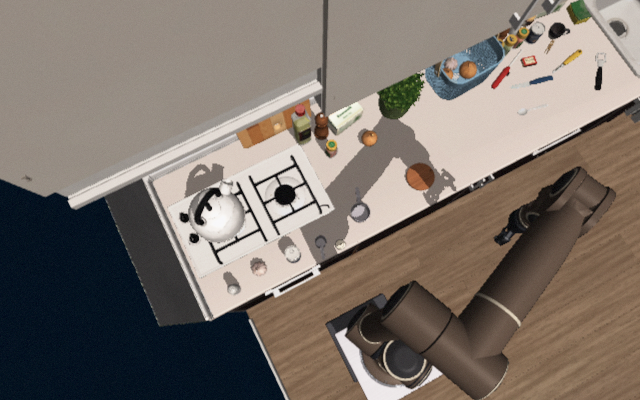

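View pics/scene0.png

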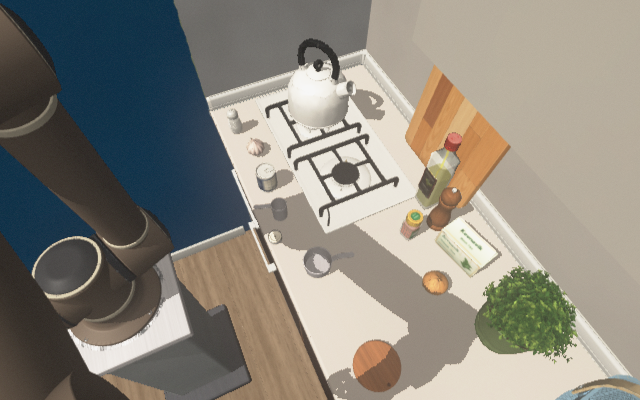

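The top view shows the board at (420,176), cup (360,212), scoop (321,242), tea light (341,245), tin (292,254), garlic (259,268) and salt (233,288). In the scene view they are at (377,365), (317,263), (279,209), (275,237), (266,178), (256,147) and (234,121). I'll zoom in.

```bash
cat > h.py <<'E'
import numpy as np, cv2
from bench import arm
def cam(s):
    f=200/np.tan(np.radians(s["fovy"])/2)
    if "eye" in s: return f,s["cx"],s["cy"],s["attitude"],s["eye"]
    T=s["T_tool_cam"]; R=s["ee_rot"]@T[:3,:3]
    return f,s["cx"],s["cy"],R,s["tcp_pos"]+s["ee_rot"]@T[:3,3]
def back(s,uv,z):
    f,cx,cy,R,e=cam(s); d=R@np.array([(uv[0]-cx)/f,-(uv[1]-cy)/f,-1])
    return e+d*(z-e[2])/d[2]
def proj(s,p):
    f,cx,cy,R,e=cam(s); c=R.T@(np.asarray(p)-e); return np.array([cx-f*c[0]/c[2],cy+f*c[1]/c[2]])
def wrist(name=None):
    o=arm.observe(); s=arm.snapshot("wrist"); s["ee_rot"]=o["ee_rot"]; s["tcp_pos"]=o["tcp_pos"]
    if name: cv2.imwrite(f"pics/{name}.png",s["frame"][:,:,::-1])
    return s
def down(a):  # tool pointing down, tool x axis at angle a
    c,s=np.cos(a),np.sin(a); return np.array([[c,s,0],[s,-c,0],[0,0,-1.]])
E
python3 - <<'E'
from h import *
import pickle
t=arm.snapshot("top");s=arm.snapshot("scene")
pickle.dump((t,s),open("ts.pkl","wb"))
P=dict(board=((420,176),(377,365),.012),cup=((360,211),(317,262),.04),scoop=((321,241),(279,209),.05),candle=((341,245),(275,237),.018),tin=((292,253),(266,178),.036),garlic=((259,268),(256,147),.03),salt=((233,287),(234,121),.045),spice=((331,148),(412,222),.048),onion=((369,138),(435,282),.034))
for k,(a,b,z) in P.items(): print(k,back(t,a,z).round(3)[:2],back(s,b,z).round(3)[:2])
a=cv2.resize(t["frame"][130:310,210:450],(800,600),interpolation=2)
b=cv2.resize(s["frame"][100:400,205:465],(520,600),interpolation=2)
cv2.imwrite("pics/tz.png",a[:,:,::-1]);cv2.imwrite("pics/sz.png",b[:,:,::-1])
E
```

```text
board [ 0.515 -0.411] [ 0.517 -0.413]
cup [ 0.497 -0.133] [ 0.493 -0.138]
scoop [0.462 0.049] [0.463 0.041]
candle [ 0.419 -0.013] [ 0.425 -0.017]
tin [0.474 0.163] [0.47  0.162]
garlic [0.481 0.294] [0.485 0.288]
salt [0.461 0.405] [0.455 0.404]
spice [ 0.764 -0.152] [ 0.771 -0.144]
onion [ 0.737 -0.305] [ 0.738 -0.308]
```

View pics/tz.png

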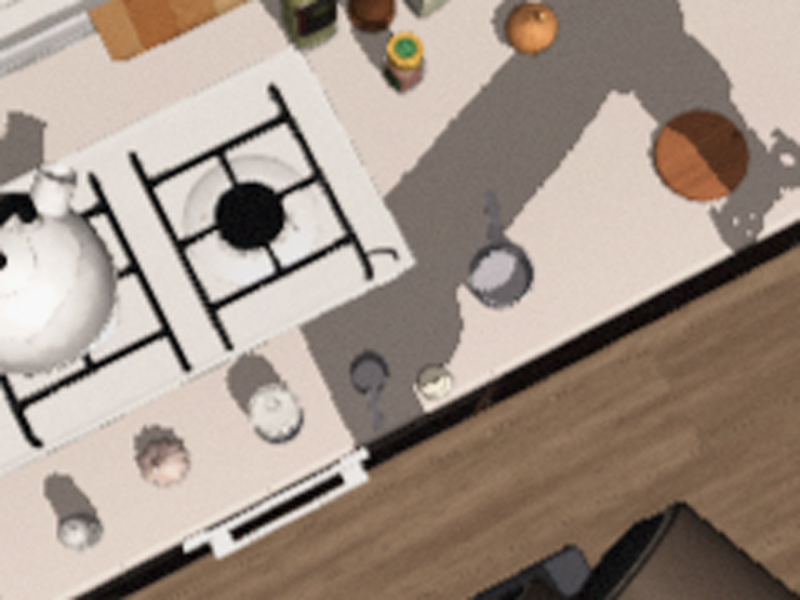

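View pics/sz.png

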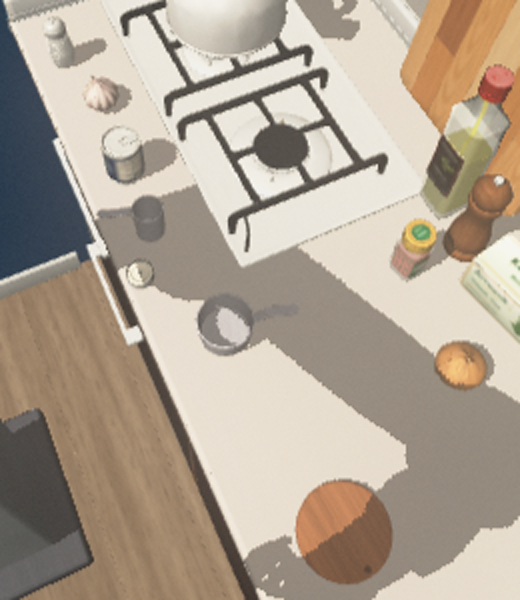

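The zoomed pictures agree with each other. In the top zoom, the cup handle ends at (491,193) and points away from the robot, while the scoop handle ends at (376,425) and points toward it. Next I'll look closer with the wrist camera, once over the board and cup and once over the row of things.

Run:
```python
from h import *
import pickle
t,s=pickle.load(open("ts.pkl","rb"))
print("cup tip",back(t,(357.3,187.9),.055),back(s,(353,254.5),.055)); print("scoop tip",back(t,(322.8,257.5),.056),back(s,(255,206),.056))
print("kettle",[back(s,(319,85),z).round(2) for z in(.05,.1,.15)],[back(t,(217,215),z).round(2) for z in(.05,.1,.15)])
arm.move_ptp([.53,-.27,.26],down(0)); w1=wrist("w1")
arm.move_ptp([.48,.22,.28],down(0)); w2=wrist("w2")
pickle.dump((w1,w2),open("w.pkl","wb")); print(arm.observe()["clock"],arm.observe()["joints"].round(2))
```

```text
cup tip [ 0.57678515 -0.16414554  0.055     ] [ 0.58178134 -0.1635314   0.055     ]
scoop tip [0.40533122 0.07112873 0.056     ] [0.40668134 0.07399867 0.056     ]
kettle [array([0.77, 0.44, 0.05]), array([0.74, 0.38, 0.1 ]), array([0.72, 0.33, 0.15])] [array([0.73, 0.35, 0.05]), array([0.71, 0.34, 0.1 ]), array([0.7 , 0.33, 0.15])]
6.2417 [ 0.43  0.13  0.05  1.48 -0.   -2.71]
```

View pics/w1.png

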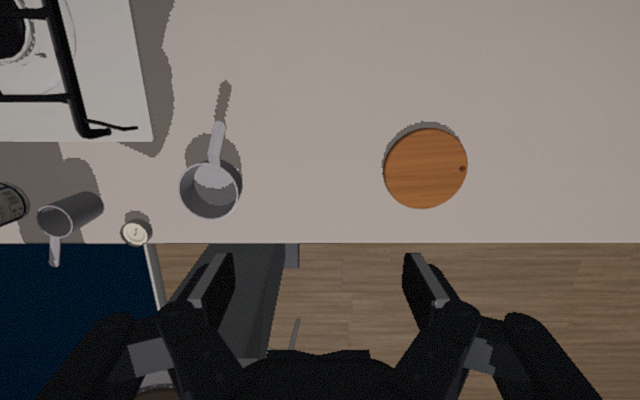

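View pics/w2.png

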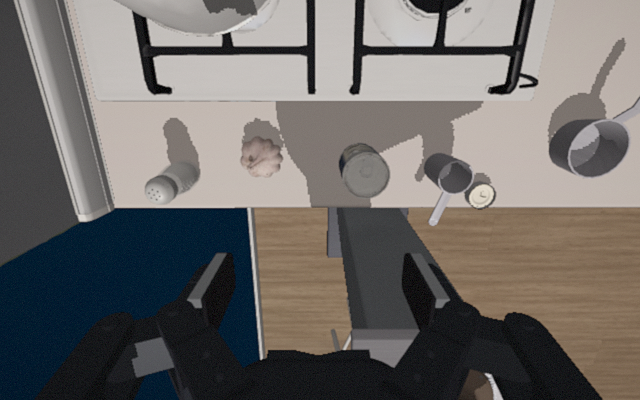

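In w1 the board's top is centred at (425,168), the cup's rim at (211,189) and the cup's handle tip at (218,124). In w2 the tin's lid is at (365,170), the scoop's rim at (448,173) with its handle tip at (434,223), the salt's top at (159,189) and the garlic at (262,157). I'll check these with an overlay of the known sizes.

```bash
cat > m.py <<'E'
from h import *
import pickle
w1,w2=pickle.load(open("w.pkl","rb"))
M=dict(board=(w1,(425.5,168),.012,.055),cup=(w1,(211,189),.04,.038),cup_tip=(w1,(218,125),.055,.002),cup2=(w2,(596,149),.04,.038),tin=(w2,(365,170),.072,.0285),scoop=(w2,(448.5,173),.06,.022),scoop_tip=(w2,(434,222),.056,.002),salt=(w2,(159.5,189),.09,.017),garlic=(w2,(262,157),.028,.0285),candle=(w2,(481,195),.018,.019),scoop1=(w1,(56,220),.06,.022),candle1=(w1,(135,232),.018,.019))
if __name__=="__main__":
    im=[cv2.resize(w["frame"],None,fx=2,fy=2,interpolation=2)[:,:,::-1].copy() for w in(w1,w2)]
    for k,(w,uv,z,r) in M.items():
        p=back(w,uv,z); print(k,p.round(4))
        a=np.linspace(0,2*np.pi,60); q=np.array([proj(w,p+[r*np.cos(x),r*np.sin(x),0]) for x in a])
        cv2.polylines(im[0 if w is w1 else 1],[((q+.5)*2*8).astype(int)],True,(0,255,0),1,cv2.LINE_AA,3)
    cv2.imwrite("pics/ov.png",np.vstack([im[0][230:530,340:1140-180][:, :620],im[1][270:470,270:890],im[1][270:350,270:890]*0][:2]) if 0 else np.vstack([im[0][230:450,340:960],im[1][230:450,280:900],im[1][230:390,660:1280]]))
E
python3 m.py
```

```text
board [ 0.5193 -0.4103  0.012 ]
cup [ 0.4994 -0.1362  0.04  ]
cup_tip [ 0.5789 -0.1586  0.055 ]
cup2 [ 0.4965 -0.1279  0.04  ]
tin [0.4775 0.166  0.072 ]
scoop [0.4707 0.0619 0.06  ]
scoop_tip [0.4034 0.0695 0.056 ]
salt [0.4597 0.4014 0.09  ]
garlic [0.4836 0.2945 0.028 ]
candle [ 0.4276 -0.0074  0.018 ]
scoop1 [0.4662 0.0494 0.06  ]
candle1 [ 0.4292 -0.0146  0.018 ]
```

View pics/ov.png

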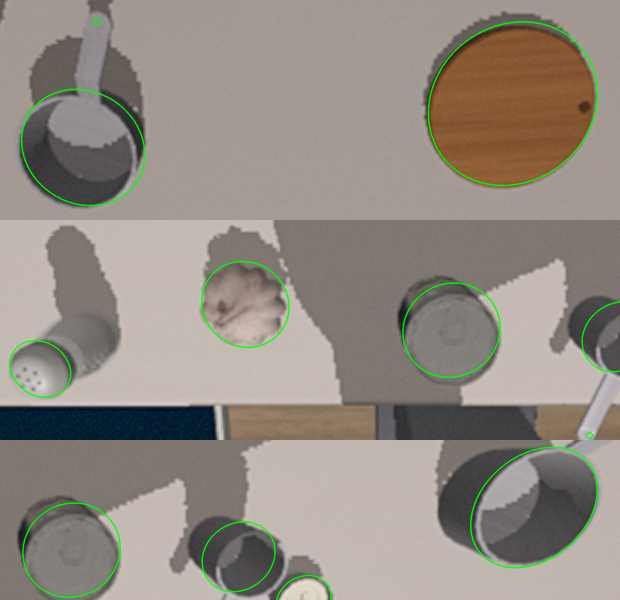

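The overlay fits well near the middle of the pictures but drifts by 5–8 mm toward the edges. The scoop's rim is really at about (453,175). I'll take one centred look at each thing from the same relative pose and view them as one montage.

```bash
cat > look.py <<'E'
from h import *
def look_pose(xy,z,zt,a=np.pi):
    s=arm.snapshot("wrist") if not hasattr(look_pose,"T") else None
    if s is not None: look_pose.T=s["T_tool_cam"]
    T=look_pose.T; R=down(a); d=R@T[:3,:3]@[0,0,-1]; c=R@T[:3,3]
    L=(zt+c[2]-z)/-d[2]; off=c+d*L
    return [xy[0]-off[0],xy[1]-off[1],zt]
def look(xy,z,zt=.2,a=np.pi):
    arm.move_ptp(look_pose(xy,z,zt,a),down(a)); return wrist()
E
python3 - <<'E'
from look import *
import pickle
I=dict(board=(.519,-.411,.012),cup=(.4985,-.135,.04),scoop=(.468,.053,.06),salt=(.4597,.402,.09),garlic=(.4836,.2945,.03),tin=(.4765,.165,.072))
arm.move_ptp([.42,.2,.28],down(np.pi))
D={k:look(I[k][:2],I[k][2],.22) for k in("garlic","salt","tin","scoop","cup","board")}
pickle.dump((I,D),open("d.pkl","wb"))
cv2.imwrite("pics/mont.png",np.vstack([np.hstack([cv2.resize(D[k]["frame"][110:290,230:410],(266,300)if 0 else (266,266),interpolation=2) for k in r]) for r in(("board","cup","scoop"),("salt","garlic","tin"))])[:,:,::-1])
print(arm.observe()["clock"],arm.observe()["joints"].round(2))
E
```

```text
13.6167 [-0.7   0.34  0.18  1.41  0.   -0.7 ]
```

View pics/mont.png

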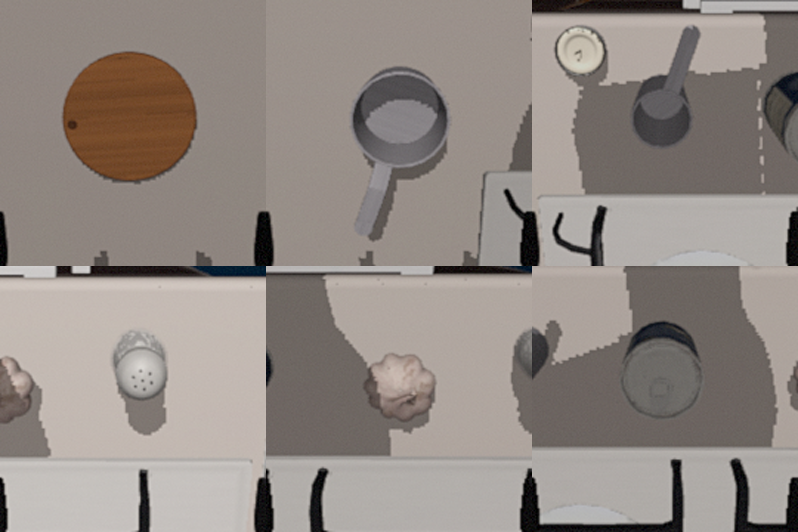

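In the montage tiles: board centre (130,117); cup rim (134.5,118), handle tip (97,235); scoop rim (131,120), handle tip (159,28); salt top (141,112); garlic (134.5,121); tin lid (130,114). I'll turn these into positions and check them against the known sizes.

```bash
cat > pos.py <<'E'
from h import *
import pickle
I,D=pickle.load(open("d.pkl","rb"))
px=lambda u,v:(230+(u+.5)/1.4778-.5,110+(v+.5)/1.4778-.5)
Q=dict(board=(130,117),cup=(134.5,118),scoop=(131,120),salt=(141,112.5),garlic=(134.5,121),tin=(130,114))
P={k:back(D[k],px(*q),I[k][2]) for k,q in Q.items()}
P["cuptip"]=back(D["cup"],px(97,235),.055); P["sctip"]=back(D["scoop"],px(159,28),.056)
E
python3 - <<'E'
from pos import *
for k,p in P.items(): print(k,p.round(4))
for k,r in(("board",.055),("cup",.038),("scoop",.022),("tin",.0285)):
    print(k,"width px in tile",1.4778*abs(proj(D[k],P[k]+[0,r,0])-proj(D[k],P[k]-[0,r,0]))[0], 1.4778*abs(proj(D[k],P[k]+[r,0,0])-proj(D[k],P[k]-[r,0,0]))[1])
d=P["cuptip"]-P["cup"];e=P["sctip"]-P["scoop"]
print("cup hand",np.hypot(*d[:2]),np.degrees(np.arctan2(d[1],d[0])),"scoop",np.hypot(*e[:2]),np.degrees(np.arctan2(e[1],e[0])))
# overlay by absolute difference free check
row=[]
for k,r in(("board",.055),("cup",.038),("scoop",.022),("tin",.0285)):
    im=cv2.resize(D[k]["frame"][110:290,230:410],None,fx=2.2,fy=2.2,interpolation=2)[:,:,::-1].copy()
    a=np.linspace(0,2*np.pi,80); q=np.array([proj(D[k],P[k]+[r*np.cos(x),r*np.sin(x),0]) for x in a])-[230,110]
    cv2.polylines(im,[(((q+.5)*2.2-.5)*8).astype(int)],True,(0,255,0),1,cv2.LINE_AA,3); row.append(im[20:320])
cv2.imwrite("pics/ov2.png",np.vstack([np.hstack(row[:2]),np.hstack(row[2:])]))
E
```

```text
board [ 0.5131 -0.4098  0.012 ]
cup [ 0.4934 -0.1307  0.04  ]
scoop [0.465  0.0538 0.06  ]
salt [0.4521 0.4089 0.09  ]
garlic [0.4797 0.2979 0.03  ]
tin [0.4696 0.1651 0.072 ]
cuptip [ 0.5846 -0.1596  0.055 ]
sctip [0.4023 0.0722 0.056 ]
board width px in tile 135.29139971187752 128.97879094825717
cup width px in tile 102.01547299101811 97.09385716754558
scoop width px in tile 63.008766903572436 59.8094096024505
tin width px in tile 85.44903380152819 81.5128971690076
cup hand 0.09570086095329138 -17.626413300501845 scoop 0.06534055785419125 163.63181725689284
```

View pics/ov2.png

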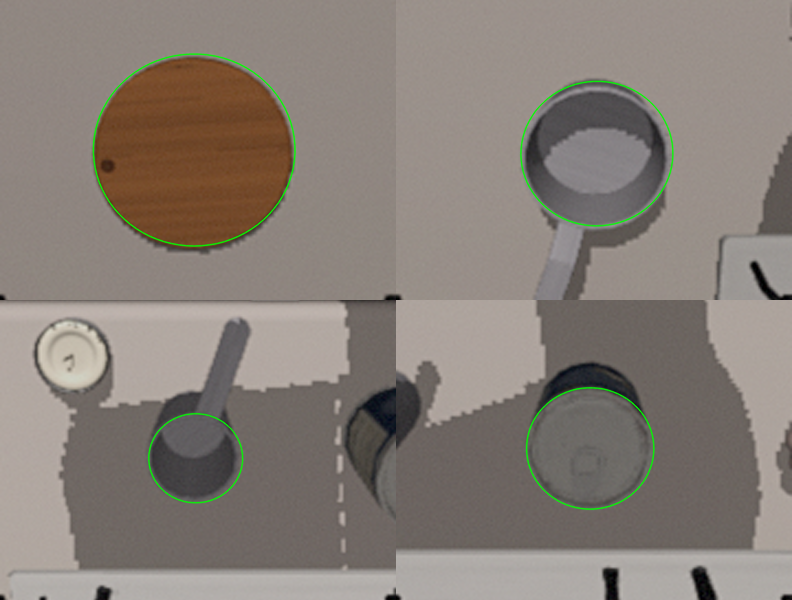

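Comparing views taken with the camera on opposite sides shows a systematic bias of about 3 mm in x, which averaging cancels. That leaves board (.516,-.411), cup (.4965,-.132), tin (.4735,.165), garlic (.482,.297), salt (.456,.408), scoop (.4675,.053). The tin goes first.

```bash
cat > pp.py <<'E'
from look import *
R0=down(np.pi)
def pick(x,y,zt,op,f,R=R0,lift=.25):
    arm.command_gripper(op); arm.move_ptp([x,y,zt+.08],R); arm.move_straight([x,y,zt],.12)
    arm.command_gripper(.0,f); o=arm.observe(); print("grip",o["gripper_width"].round(4),round(float(o["grasp_force"]),1))
    arm.move_straight([x,y,lift],.2); o=arm.observe(); print("lifted",o["gripper_width"].round(4),round(float(o["grasp_force"]),1),o["wrist_force"].round(1))
def place(x,y,zt,op,R=R0,above=.06,up=.25):
    arm.move_ptp([x,y,max(zt+above,.2)],R); arm.move_straight([x,y,zt+.012],.15); arm.move_straight([x,y,zt],.03)
    arm.sleep(.2); print("before release",arm.observe()["wrist_force"].round(1),arm.observe()["tcp_pos"].round(4))
    arm.command_gripper(op); arm.move_straight([x,y,up],.15); print("t",round(arm.observe()["clock"],1))
E
python3 - <<'E'
from pp import *
import pickle
pick(.4735,.165,.042,.085,40)
place(.5066,-.271,.043,.085,up=.22)
tin=look((.5066,-.271),.072,.22)
W=look((.5066,-.271),.03,.22) if 0 else None
pickle.dump(tin,open("tin2.pkl","wb"))
cv2.imwrite("pics/tin2.png",cv2.resize(tin["frame"][110:290,230:410],(266,266),interpolation=2)[:,:,::-1])
E
```

```text
Traceback (most recent call last):
  File "pp.py", line 5, in pick
    arm.command_gripper(.0,f); o=arm.observe(); print("grip",o["gripper_width"].round(4),round(float(o["grasp_force"]),1))
                                                             ^^^^^^^^^^^^^^^^^^^^^^^^
AttributeError: 'float' object has no attribute 'round'
```

The tin is already gripped, so I'll fix the print and continue from the lift.

```bash
sed -i 's/o\["gripper_width"\].round(4)/round(float(o["gripper_width"]),4)/g' pp.py
python3 - <<'E'
from pp import *
import pickle
o=arm.observe(); print(o["gripper_width"],o["grasp_force"],o["tcp_pos"],o["clock"])
arm.move_straight([.4735,.165,.25],.2); o=arm.observe(); print(o["gripper_width"],o["grasp_force"],o["wrist_force"])
place(.5066,-.271,.043,.085,up=.22)
tin=look((.5066,-.271),.072,.22)
pickle.dump(tin,open("tin2.pkl","wb"))
cv2.imwrite("pics/tin2.png",cv2.resize(tin["frame"][110:290,230:410],(266,266),interpolation=2)[:,:,::-1])
E
```

```text
0.056379604943932043 42.850980162620544 [0.47423835 0.16503987 0.04305929] 17.125
0.05647480173322808 42.85699188709259 [-0.08478571 -0.35782932 -1.85120397]
before release [-1.2 -0.   2.7] [ 0.5066 -0.271   0.0431]
t 23.5
```

View pics/tin2.png

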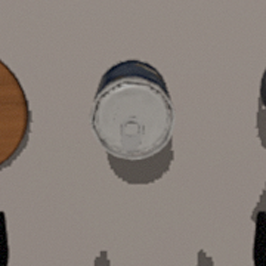

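The lid is at (133,120), with the board's right edge at u≈29 and the cup's left edge at u≈261. I'll compare these with the centred looks.

Run:
```python
from pos import *
t=pickle.load(open("tin2.pkl","rb"))
for v in(119,121): print("tin",back(t,px(133,v),.072))
print("target (same bias)",(P["board"]+P["cup"])/2)
inv=lambda q:((q[0]+.5-230)*1.4778-.5,(q[1]+.5-110)*1.4778-.5)
for b,c in (((.516,-.411),(.4965,-.132)),):
    A=np.linspace(0,6.28,200)
    e=[inv(proj(t,[b[0]+.055*np.cos(a),b[1]+.055*np.sin(a),.012])) for a in A]; print("board edge pred",max(e))
    e=[inv(proj(t,[c[0]+.038*np.cos(a),c[1]+.038*np.sin(a),.04])) for a in A]; print("cup edge pred",min(e))
    print(inv(proj(t,[.5066,-.271,.072])))
```

```text
tin [ 0.50184854 -0.26916428  0.072     ]
tin [ 0.50325741 -0.2691612   0.072     ]
target (same bias) [ 0.50323387 -0.27023889  0.026     ]
board edge pred (np.float64(25.267152219080884), np.float64(118.02053524134496))
cup edge pred (np.float64(267.6615146071177), np.float64(104.15769209960193))
(np.float64(130.250738598887), np.float64(125.72010582054226))
```

The tin sits within about 1 mm of the target. Salt and garlic come next.

Run:
```python
from pp import *
import pickle
pick(.456,.408,.038,.08,30)
place(.5066,-.2705,.1105,.07,up=.24)
a=look((.5066,-.271),.14,.28)
arm.move_ptp([.482,.1,.25],R0)
pick(.482,.297,.026,.085,25)
place(.516,-.411,.0385,.085,up=.24)
b=look((.516,-.411),.03,.22)
c=look((.4675,.053),.06,.22)
pickle.dump((a,b,c),open("e.pkl","wb"))
cv2.imwrite("pics/e.png",np.hstack([cv2.resize(s["frame"][110:290,230:410],(266,266),interpolation=2) for s in (a,b,c)])[:,:,::-1])
```

```text
grip 0.0402 30.4
lifted 0.0404 30.4 [-0.3  0.1 -0.4]
before release [-0.5 -0.1  5.7] [ 0.5069 -0.2707  0.111 ]
t 34.3
grip 0.0528 25.4
lifted 0.053 26.3 [-0.  -0.3 -1.1]
before release [-1.1  0.6  6.3] [ 0.5162 -0.4112  0.0394]
t 46.2
```

View pics/e.png

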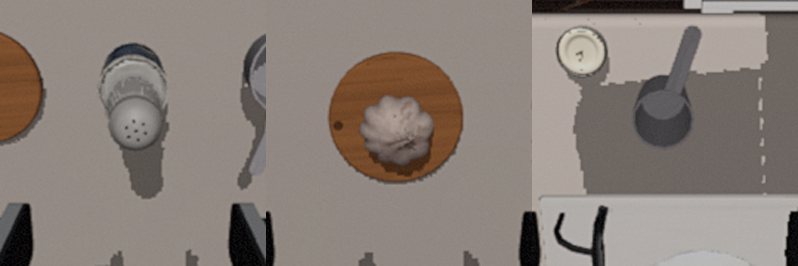

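The salt stands upright on the tin with its holes centred at (136,130). The garlic is upright on the board at (131,130), with the board at (130,117). The scoop hasn't moved. I'll check the centring numerically.

Run:
```python
from pos import *
a,b,c=pickle.load(open("e.pkl","rb"))
inv=lambda q:((q[0]+.5-230)*1.4778-.5,(q[1]+.5-110)*1.4778-.5)
print("salt top",back(a,px(136,130),.162))
print("pred salt top px",inv(proj(a,[.5025,-.2692,.162])),"lid",inv(proj(a,[.5025,-.2692,.072])))
print("garlic",back(b,px(131,130),.012+.03),back(b,px(131,130),.012+.04),"board",back(b,px(130,117),.012))
s=back(c,px(131,120),.06);e=back(c,px(161,28),.056); print("scoop",s,e,np.degrees(np.arctan2(*(e-s)[1::-1])))
A=cv2.resize(a["frame"][110:290,270:370],None,fx=6,fy=6,interpolation=2)[150:750,:,::-1]
B=cv2.resize(b["frame"][130:250,270:370],None,fx=5,fy=5,interpolation=2)[:,:200*0+500,::-1]
x=np.zeros((600,800,3),np.uint8); x[:,:400]=A[:,100:500]; x[:,400:]=B[:,60:460]
cv2.imwrite("pics/ez.png",x)
```

```text
salt top [ 0.50322422 -0.26802469  0.162     ]
pred salt top px (np.float64(134.05773005773796), np.float64(128.86950300773694)) lid (np.float64(133.22358475432299), np.float64(90.86952495566564))
garlic [ 0.51309811 -0.40941085  0.042     ] [ 0.50954477 -0.40945598  0.052     ] board [ 0.51262052 -0.41008486  0.012     ]
scoop [0.46467034 0.05286631 0.06      ] [0.40197541 0.07265784 0.056     ] 162.48013350488603
```

View pics/ez.png

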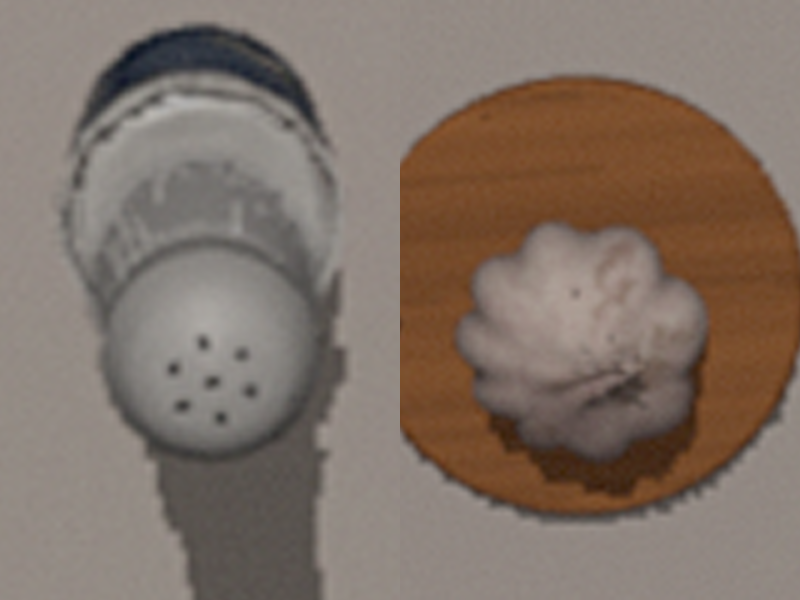

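Salt and garlic are both centred to within about 1–2 mm. The scoop's handle points at 162.5–163.6°, and opposite the cup's handle is 162.4°, so it needs almost no turning. I'll grip it high so the fingertips stay above the cup's rim.

Run:
```python
from pp import *
import pickle
R=down(np.radians(163)); Rp=down(np.radians(162.5))
arm.move_ptp([.4675,.053,.2],R)
pick(.4675,.053,.055,.07,25,R=R)
place(.4963,-.132,.0585,.058,R=Rp,up=.2)
a=look((.4965,-.132),.06,.24); pickle.dump(a,open("f.pkl","wb"))
s=arm.snapshot("scene")["frame"]
cv2.imwrite("pics/f.png",np.hstack([cv2.resize(a["frame"][110:290,230:410],(396,396),interpolation=2),cv2.resize(s[200:400,240:440],(396,396),interpolation=2)])[:,:,::-1])
```

```text
grip 0.0432 24.9
lifted 0.0433 25.5 [-0.7  0.4 -0.2]
before release [-1.1  0.   5.3] [ 0.4968 -0.1323  0.0591]
t 55.5
```

View pics/f.png

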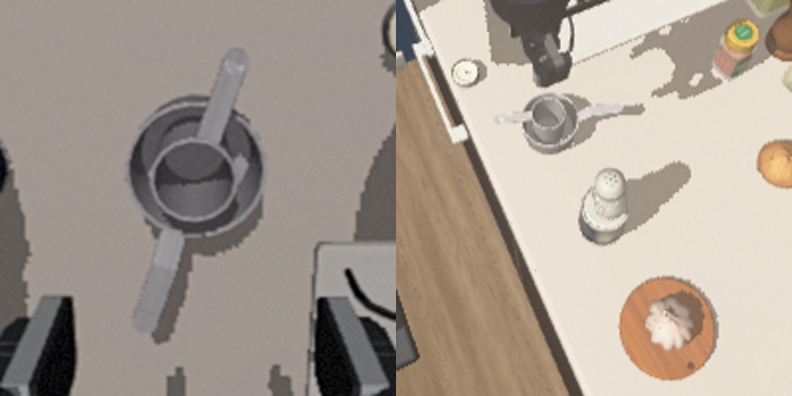

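The scoop stands upright in the cup with the handles in line and opposite: scoop tip at (236,52), cup tip at (147,325). In the scene crop, tin with salt, board with garlic, onion, spice jar and tea light are all in order, so I'm handing in.

```bash
python3 -c "
from bench import arm
arm.sleep(.5); print(arm.sign_off(), arm.observe()['clock'])"
```

```text
the job is handed in; nothing more can be done
the job is handed in; nothing more can be done
```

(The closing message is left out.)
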